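Zero the peak pointer, fit the bayonet lid and hold it at the vent mark

TASK

Get the watch leak tester ready for a test: first turn the gauge's peak-pointer knob counter-clockwise back to its zero stop. Then take the lid by its bar, drop it fully home in the chamber with its two lugs through the two slots, and twist it clockwise to the halfway (vent) mark on the rim, an eighth of a turn from the slots and well short of the lock click. Finish holding it there: a spring turns it back if you let go, so keep the grip on the lid, with the lid seated; leave the other things on the bench alone.

Things in the scene. Friction and masses are not known exactly. Their poses are not given: they have to be found in the camera images.
- tester: Watch leak tester, fixed: grey base plate 120 (x) x 250 (y) x 12 mm high. Origin: centre of its underside, on the bench; z up. A round aluminium chamber (diameter 92 mm, rim 72 mm above the bench) stands 70 mm towards its +y; a round gauge (diameter 100 mm, face 34 mm above the bench) 70 mm towards its -y.
- chamber_mouth (a point): Centre of the chamber's mouth, level with the rim, 72 mm above the bench; axes as the tester's. Two lips (6 mm thick, bore diameter 56 mm) leave two slots 18 mm wide, at its +x and -x, where the bore is 72 mm wide, as it is below the lips. Clockwise (from above) from each slot the rim has two dots at 90 degrees: the lock click.
- return_ring (a joint): Spring ring under the chamber's lips, rad, 0 at rest. The lid's lugs meet its posts about 0.1 rad clockwise of the slots and push it on, so it reads about 0.1 less than the lid's turn. It turns the lid back with about 0.08 N m at first, 0.14 N m at the halfway mark. Spring pins start to rub on the lugs at about 60 degrees of lid turn and click in behind them at about 90.
- peak_knob (a joint): Peak-pointer reset knob on the gauge, rad: 0 at its zero stop, growing clockwise seen from above, to 2.3. Stays where it is left (friction 0.03 N m). Its grip is a black upright bar 40 mm long, 11 mm thick, 26 mm high. At 0 the bar lies along the tester's x and the needle points to the tester's +x, at a steel pin.
- knob_grip (a point): Point on the knob's axis inside the bar, 59.5 mm above the bench, 10 mm below the bar's top and 16 mm above its foot; turns with the knob, its x axis runs along the bar towards the needle.
- lid: Loose steel lid, about 150 g, upright on the bench; origin: centre of its underside, z up. Plug diameter 51, height 16 mm; at its foot two lugs 12 mm wide, 5 thick, reach 33.5 mm from the axis along +x and -x; flange diameter 72, 16 to 21 mm up; black bar 50 mm long (x), 12 thick (y), 21 to 51 mm up. Seated, the flange rests on the rim, the origin 16 mm below chamber_mouth. Same after half a turn.
- pocket_watch: Silver hunter-case pocket watch, diameter 48 mm, 14 mm high, lying loose; origin at the centre of its underside. Leave alone.
- wristwatch: Gold wristwatch laid flat, 145 mm long along its y, 10 mm high, loose; origin at the centre of its underside. Leave alone.
- case_opener: Steel case opener, 155 mm long along its x, 22 mm thick, loose; origin under its middle, on the bench. Leave alone.
- parts_tray: Black plastic parts tray with cells, 120 x 160 x 22 mm, fixed; origin at the centre of its underside.
- vent_mark (a point): Halfway mark: a dark raised line on the chamber's rim, 41 mm from its axis, 45 degrees clockwise (from above) of the +x slot; a second line is across the mouth from it. The lid is at the mark when its bar points at the two lines.
Not all that is in view belongs to the job. Several things have the shape of the lid; the one meant has the colours described above.

How it is judged:
By the outcome, as a careful person would: the job done as asked, in the order asked, and still so for the second after the job is handed in, while the arm keeps its last pose, push and grip.
It also fails if it takes over 58 s, if anything falls off the work surface, if the arm or the gripper's body presses on something with over 40 N, if the wrist force passes 120 N, or if a joint passes its speed limit or range.

ROBOT

A 6-joint arm with a two-finger parallel gripper is mounted at the origin on the work surface. World frame = base frame: x ahead of the robot, y to its left, z up, the work surface at z = 0. Lengths are in m, angles in rad, forces in N, time in s.
With the tool pointing down it reaches from about 0.375 to 0.825 m from the base axis. Payload 5.5 kg.
Tool frame: the origin (TCP) lies at the centre of the arm's flange, where the gripper is bolted on; the fingertips stand 173 mm ahead of it and the grasp point (between the pads) lies 155 mm ahead of it (manip.tips_ahead is the z of the fingertips in the tool frame, in m); z points along the fingers, y is the direction in which the jaws open and shut (so a half turn about z gives the same grasp; the last joint's range is limited). The gripper opens to 85 mm and grips with 20 to 120 N. Pads are 22 mm wide; open, the fingers measure 114 mm over their backs; the gripper's body (76 mm by 85 mm) begins 54 mm behind the grasp point. The pads swing forward as they close: fully open they stand 13 mm farther back than shut.
Start: joints at [1.19, 0.314, -0.047, 1.21, 0, 1.571], TCP at [0.223, 0.557, 0.405] pointing down, gripper open.
Joint ranges: [-2.67, 2.67], [-0.69, 1.73], [-1.03, 1.25], [-2.08, 2.16], [-1.42, 1.45], [-3.14, 3.14]. Speed limits (rad/s): [2.39, 2.39, 3.01, 3.14, 3.14, 3.14].

INTERFACE

Orientations are given as a unit quaternion [w, x, y, z].
In Python, from station import manip, vision, ticket gives the robot as it stands.
- The arm moves only by the tool jog_arm, never from a script. Its argument "commands" is a list of rows, each a list of 3 entries, a list of its own where there are three numbers: the shift along the tool's x, y, z in cm, then the turn, a rotation vector about the tool's x, y, z in degrees, then the opening, from -1 (shut) to 1 (fully open). In form: [[[x, y, z], [ax, ay, az], claw], ...]. A call has 1 to 20 rows; each row is the pose to reach, as a shift and turn from the pose measured when the call began, along the tool's axes at that moment; what a row does not reach only later rows make up. A row lasts 1/10 s, in which the tool goes at most 50 mm and 8.59 degrees, less where a joint would pass 70% of its speed; a pose out of reach is approached as far as the arm can. A call with a gripper value outside its range is refused whole. The fingers move at their own pace and stop on an object; the grip force is fixed at half the most. Time passes only in rows, so rows that repeat a pose let the fingers close. It gives the time, the measured TCP pose, the force and the opening at its end, in the units of the state.
- manip.get_state(): the state, without advancing time (a new reading comes with each control period).
- vision.capture(name): name is "scene" or "side" or "wrist"; returns a dict with "color" (384x512x3 uint8, red, green, blue), "fx", "fy", "cx", "cy" (pixels), "extrinsics" (4x4, takes a point from camera to world coordinates). Camera axes: x right, y up, looking along -z (the intrinsics and any distortion apply to the point x, -y, -z); pixel columns grow to the right and rows downward; lengths in m; the calibration is good to about 2 mm. The wrist camera is an equidistant fisheye: a pixel r from the principal point sees the ray r / f radians off the axis. A picture is of the moment at which its call begins. There is no depth.
- ticket.finish_job(): hands the job in, once; it reports no verdict.
The state is a dict: "t": time; "joint_positions": joint angles; "joint_velocities": joint speeds; "joint_efforts": joint torques, N m; "ee_pos": TCP position; "tcp_rot": TCP orientation; "ft_force": force on the tool from outside, world axes, zero at the start; "wrist_torque": the same for the moment, N m; "gripper_width": opening from 0.0 (shut) to 1.0 (fully open).
Only numpy, scipy, OpenCV 4.12 (cv2) and the standard library are available. Lean on these libraries where they do the work, as an engineer would, in place of code of your own. Each camera call takes 0.05 s, during which the arm holds its last target. There are 200 camera calls.

## Working session

There is one attempt and no reset: what is moved stays moved. The work goes in short steps, Python scripts to look and compute and a tool call to move; the robot and the scene stay as the last step left them, time stands still between calls to the robot, and variables do not carry over. Pictures are saved under pics/ and viewed, about 8 in all and at most 12, crops included, and the job is handed in when it is done.

Besides the shell and the picture viewer there is one more tool, called after "Emit:" by a JSON object that holds its "fn" and its "kwargs", one argument or row to a line. jog_arm: Moves the arm, as the interface text tells. Its arguments: {"type":"object","properties":{"commands":{"type":"array"}},"required":["commands"]}

```bash
mkdir -p pics; ls; python3 - <<'E'
from station import manip, vision
import cv2,pickle
print(manip.get_state())
d={}
for n in("scene","side","wrist"):
    c=vision.capture(n); d[n]=c; cv2.imwrite(f"pics/{n}0.png",c["color"][:,:,::-1]); print(n,c["fx"],c["fy"],c["cx"],c["cy"],c["extrinsics"].round(3).tolist(),[k for k in c])
pickle.dump(d,open("c0.pkl","wb"))
import numpy as np
a=np.hstack([d["scene"]["color"],d["side"]["color"]]);cv2.imwrite("pics/both0.png",cv2.resize(a,(800,300),interpolation=cv2.INTER_AREA)[:,:,::-1])
E
```

```text
pics
{'t': 0.0, 'joint_positions': array([ 1.19003310e+00,  3.14247093e-01, -4.80952991e-02,  1.21018876e+00,
        3.78351316e-06,  1.57081591e+00]), 'joint_velocities': array([ 0.00015386,  0.00097896, -0.0004127 , -0.00019735, -0.00094995,
        0.00092419]), 'joint_efforts': array([ 1.42896028e-03, -5.39584565e+01,  3.39754701e+01,  1.91951293e-02,
       -6.78776928e-05, -1.09354718e-05]), 'ee_pos': array([0.22287156, 0.55676575, 0.40381456]), 'tcp_rot': array([-1.65992698e-04,  1.89243173e-01,  9.81929870e-01, -8.51383007e-04]), 'ft_force': array([-0.29867509, -0.12728799,  0.40230688]), 'wrist_torque': array([ 0.00408026, -0.04479878,  0.00161842]), 'gripper_width': 1.0012443649046396}
scene 479.5996377784996 479.5996377784996 254.42431838309778 195.7794276720031 [[0.168, -0.663, 0.729, 1.519], [0.986, 0.128, -0.11, -0.061], [-0.021, 0.737, 0.675, 0.931], [0.0, 0.0, 0.0, 1.0]] ['color', 'fx', 'fy', 'cx', 'cy', 'extrinsics']
side 370.5866394337909 370.5866394337909 250.75929253013797 186.94755594826253 [[0.836, 0.38, -0.397, 0.219], [-0.549, 0.603, -0.579, -0.507], [0.019, 0.702, 0.712, 0.781], [0.0, 0.0, 0.0, 1.0]] ['color', 'fx', 'fy', 'cx', 'cy', 'extrinsics']
wrist 297.3186396354542 297.3186396354542 253.5412747214906 191.1123779463535 [[0.372, -0.895, -0.246, 0.161], [0.928, 0.359, 0.1, 0.582], [-0.001, -0.266, 0.964, 0.373], [0.0, 0.0, 0.0, 1.0]] ['color', 'fx', 'fy', 'cx', 'cy', 'extrinsics']
```

View pics/scene0.png

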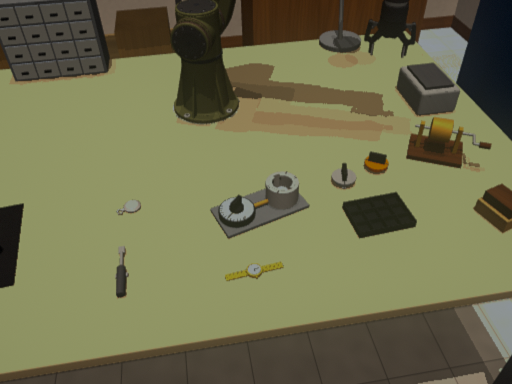

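View pics/side0.png

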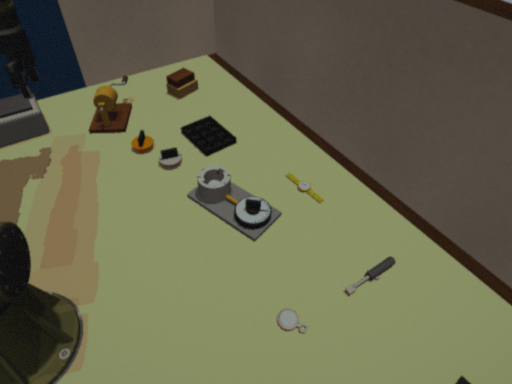

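Lid candidates are the steel disc with black bar at scene (344,178) / side (170,158), and an orange disc with black bar at scene (376,163) / side (143,143). The description calls for steel, so I choose the first. I'll check it in one close crop.

```bash
cat > h.py <<'E'
import numpy as np,cv2
from scipy.spatial.transform import Rotation as R
def ray(c,u,v):
    x=(u-c["cx"])/c["fx"]; y=(v-c["cy"])/c["fy"]
    if c.get("fish"):
        r=np.hypot(x,y); s=np.sin(r)/max(r,1e-9); d=np.array([x*s,-y*s,-np.cos(r)])
    else: d=np.array([x,-y,-1.])
    E=c["extrinsics"]; return E[:3,3],E[:3,:3]@d
def plane(c,u,v,z):
    o,d=ray(c,u,v); return (o+d*(z-o[2])/d[2])
def proj(c,p):
    E=c["extrinsics"]; q=E[:3,:3].T@(np.array(p)-E[:3,3]); q=np.array([q[0],-q[1],-q[2]])
    if c.get("fish"):
        rr=np.hypot(q[0],q[1]); th=np.arctan2(rr,q[2]); k=th/max(rr,1e-9); return np.array([c["fx"]*q[0]*k+c["cx"],c["fy"]*q[1]*k+c["cy"]])
    return np.array([c["fx"]*q[0]/q[2]+c["cx"],c["fy"]*q[1]/q[2]+c["cy"]])
def grab(n):
    from station import vision
    c=vision.capture(n); c["fish"]=n=="wrist"; return c
def toolpose(s):
    q=s["tcp_rot"]; return s["ee_pos"],R.from_quat([q[1],q[2],q[3],q[0]])
def togo(s,g,yaw,above):
    """shift (cm, tool axes) and turn (deg about tool z) so grasp point is at g (+above) with jaw axis y at world yaw (mod pi), tool down"""
    p,r=toolpose(s); M=r.as_matrix()
    best=None
    for k in(-2,-1,0,1,2):
        a=yaw+k*np.pi; y=np.array([np.cos(a),np.sin(a),0]); z=np.array([0,0,-1.]); x=np.cross(y,z)
        v=(r.inv()*R.from_matrix(np.c_[x,y,z])).as_rotvec(degrees=True)
        if best is None or np.linalg.norm(v)<np.linalg.norm(best): best=v
    t=np.array(g)+[0,0,above+.155]
    return (M.T@(t-p)*100).round(2),best.round(2)
E
python3 - <<'E'
import pickle,cv2,numpy as np
from h import *
d=pickle.load(open("c0.pkl","rb"))
s,e=d["scene"],d["side"]
A=cv2.resize(s["color"][145:245,200:400],(800,400),interpolation=cv2.INTER_CUBIC)
B=cv2.resize(e["color"][120:250,130:300],(800,612),interpolation=cv2.INTER_CUBIC)[:600]
cv2.imwrite("pics/A.png",A[:,:,::-1]);
cv2.imwrite("pics/B.png",B[:,:,::-1])
for c,l in((s,[(344,181,.018),(283,183,.072),(237,210,.034),(376,164,.018)]),(e,[(170,160,.018),(214,177,.072),(253,212,.034),(143,145,.018)])):
    for u,v,z in l: print(u,v,plane(c,u,v,z).round(3))
E
```

```text
344 181 [0.519 0.353 0.018]
283 183 [0.554 0.163 0.072]
237 210 [0.596 0.029 0.034]
376 164 [0.462 0.471 0.018]
170 160 [0.497 0.345 0.018]
214 177 [0.549 0.156 0.072]
253 212 [0.589 0.02  0.034]
143 145 [0.454 0.458 0.018]
```

View pics/A.png

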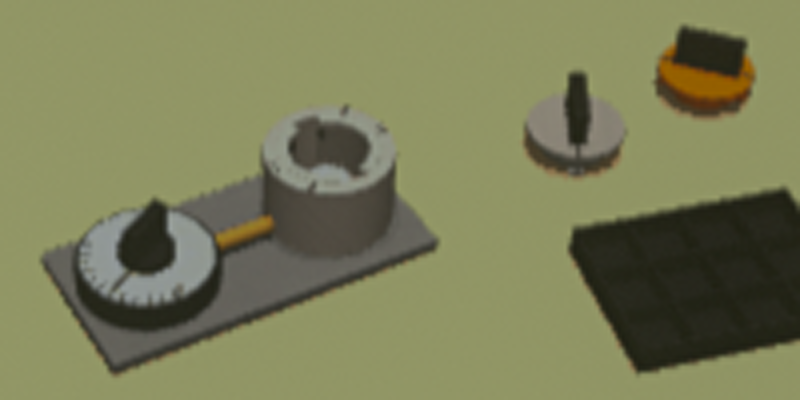

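The crop shows the steel lid with black bar at crop (575,130), the orange decoy at (705,65), the needle tip at (118,290) and the pin at (178,290). The chamber mouth is at (330,150).

```bash
python3 - <<'E'
import pickle
from h import *
from station import manip
d=pickle.load(open("c0.pkl","rb")); s=d["scene"]
g=np.array([.593,.025,.0595])
for n,(u,v) in dict(needle=(118,290),pin=(178,290)).items():
    p=plane(s,200+u/4,145+v/4,.036); o=plane(s,237,210,.034); w=(p-o)[:2]; print(n,p.round(3),np.degrees(np.arctan2(w[1],w[0])).round(1))
print(togo(manip.get_state(),g,np.radians(32),.12))
E
```

```text
needle [0.623 0.005 0.036] -41.8
pin [0.63  0.044 0.036] 24.2
(array([-54.12, -35.61,   7.  ]), array([-7.000e-02,  2.000e-02,  3.618e+01]))
```

Emit:
{"fn": "jog_arm", "kwargs": {
  "commands": [
    [[-54,-35.5,7],[0,0,36],1],
    [[-54,-35.5,7],[0,0,36],1],
    [[-54,-35.5,7],[0,0,36],1],
    [[-54,-35.5,7],[0,0,36],1],
    [[-54,-35.5,7],[0,0,36],1],
    [[-54,-35.5,7],[0,0,36],1],
    [[-54,-35.5,7],[0,0,36],1],
    [[-54,-35.5,7],[0,0,36],1],
    [[-54,-35.5,7],[0,0,36],1],
    [[-54,-35.5,7],[0,0,36],1],
    [[-54,-35.5,7],[0,0,36],1],
    [[-54,-35.5,7],[0,0,36],1],
    [[-54,-35.5,7],[0,0,36],1],
    [[-54,-35.5,7],[0,0,36],1],
    [[-54,-35.5,7],[0,0,36],1],
    [[-54,-35.5,7],[0,0,36],1],
    [[-54,-35.5,7],[0,0,36],1],
    [[-54,-35.5,7],[0,0,36],1]
  ]
}}

```text
t: 1.95
ee_pos: [0.5918, 0.0277, 0.3348]
tcp_rot: [0.0, 0.483, 0.876, -0.001]
ft_force: [0.1, -0.3, 0.6]
gripper_width: 0.998
```

```bash
python3 - <<'E'
from h import *
from station import manip
import pickle
c=grab("wrist"); pickle.dump(c,open("w1.pkl","wb"))
im=c["color"]; cv2.imwrite("pics/w1.png",cv2.resize(im,(768,576),interpolation=cv2.INTER_CUBIC)[:,:,::-1])
print(proj(c,[.593,.025,.0595]),proj(c,[.551,.159,.072]),manip.get_state()["ee_pos"])
E
```

```text
[252.99464108 193.81424185] [299.20449166  30.08871026] [0.5918637  0.02755865 0.33484963]
```

View pics/w1.png

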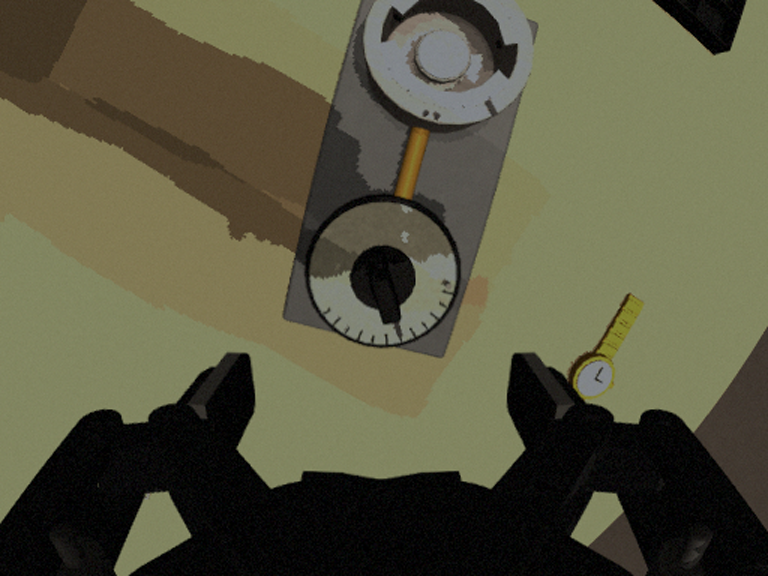

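The wrist view shows the gauge centred at (383,271) of the 1.5x picture, the needle tip at (399,340), the pin at (445,284), and the chamber mouth centred near (448,45). The vent line is at (491,107), the +x slot at (510,58).

```bash
python3 - <<'E'
from h import *
from station import manip
import pickle
c=pickle.load(open("w1.pkl","rb"))
P=lambda u,v,z: plane(c,u/1.5,v/1.5,z)
o=P(383,270.5,.034); print("gauge",o.round(4))
for n,u,v,z in(("needle",399,340,.034),("pin",445,284,.036)):
    w=(P(u,v,z)-o)[:2]; print(n,np.degrees(np.arctan2(w[1],w[0])).round(1),np.linalg.norm(w).round(4))
# rim
for u,v in((363,48),(534,45),(448,128)): print("rim",P(u,v,.072).round(4))
for u,v in((510,58),(397,20),(491,107)): print("feat",P(u,v,.07).round(4))
# dark bar pixels: top
g=cv2.cvtColor(c["color"],cv2.COLOR_RGB2GRAY); sub=g[160:222,230:285]
print(np.unique(sub)[:12])
m=((sub<16)*255).astype(np.uint8); cs,_=cv2.findContours(m,0,2); k=max(cs,key=cv2.contourArea); print(cv2.minAreaRect(k),cv2.contourArea(k))
yaw=17.3
a=P(375,264,.0695);b=P(391,322,.0695);print("bar",a,b,np.degrees(np.arctan2(*(b-a)[1::-1])))
E
```

```text
gauge [0.5917 0.031  0.034 ]
needle -45.0 0.0478
pin 20.4 0.0397
rim [0.5148 0.1331 0.072 ]
rim [0.5882 0.1877 0.072 ]
rim [0.5745 0.1205 0.072 ]
feat [0.5816 0.1734 0.07  ]
feat [0.5208 0.1566 0.07  ]
feat [0.5875 0.1437 0.07  ]
[ 0  1  2  3  4  5  6  7  8  9 10 11]
((22.54716682434082, 28.084901809692383), (39.01039505004883, 49.312435150146484), 15.945395469665527) 856.0
bar [0.58146378 0.03880332 0.0695    ] [0.60663722 0.01546644 0.0695    ] -42.83186995540181
```

```bash
python3 - <<'E'
from h import *
from station import manip
s=manip.get_state()
for a in (.03,.004): print(togo(s,[.592,.0295,.0595],np.radians(45),a))
E
```

```text
(array([0.17, 0.12, 9.03]), array([ -0.05,   0.05, -12.72]))
(array([ 0.17,  0.12, 11.63]), array([ -0.05,   0.05, -12.72]))
```

Emit:
{"fn": "jog_arm", "kwargs": {
  "commands": [
    [[0.1,0.1,4],[0,0,-8],0.2],
    [[0.2,0.1,8],[0,0,-12.7],0.2],
    [[0.2,0.1,10],[0,0,-12.7],0.2],
    [[0.2,0.1,11],[0,0,-12.7],0.2],
    [[0.2,0.1,11.6],[0,0,-12.7],0.2],
    [[0.2,0.1,11.6],[0,0,-12.7],0.2],
    [[0.2,0.1,11.6],[0,0,-12.7],-1],
    [[0.2,0.1,11.6],[0,0,-12.7],-1],
    [[0.2,0.1,11.6],[0,0,-12.7],-1],
    [[0.2,0.1,11.6],[0,0,-12.7],-1],
    [[0.2,0.1,11.6],[0,0,-12.7],-1],
    [[0.2,0.1,11.6],[0,0,-12.7],-1],
    [[0.2,0.1,11.6],[0,0,-12.7],-1],
    [[0.2,0.1,11.6],[0,0,-12.7],-1]
  ]
}}

```text
t: 3.4
ee_pos: [0.5918, 0.0293, 0.2201]
tcp_rot: [0.001, 0.383, 0.924, -0.001]
ft_force: [-3.8, -0.9, 5.6]
gripper_width: 0.116
```

```bash
python3 - <<'E'
from h import *
from station import manip
s=manip.get_state(); print(s["ee_pos"],s["ft_force"],s["wrist_torque"],s["gripper_width"],s["joint_positions"].round(2)); p,r=toolpose(s); M=r.as_matrix(); print(np.degrees(np.arctan2(M[1,1],M[0,1])))
E
```

```text
[0.59175307 0.02933553 0.22009849] [-3.80310505 -0.89077493  5.62613604] [-0.27833519  0.42625663  0.04303642] 0.1155050563928721 [ 0.05  0.43 -0.32  0.82 -0.    0.84]
44.96444856962803
```

Emit:
{"fn": "jog_arm", "kwargs": {
  "commands": [
    [[0,0,0],[0,0,-8],-1],
    [[0,0,0],[0,0,-16],-1],
    [[0,0,0],[0,0,-24],-1],
    [[0,0,0],[0,0,-32],-1],
    [[0,0,0],[0,0,-40],-1],
    [[0,0,0],[0,0,-48],-1],
    [[0,0,0],[0,0,-53],-1],
    [[0,0,0],[0,0,-57],-1],
    [[0,0,0],[0,0,-57],-1]
  ]
}}

```text
t: 4.3
ee_pos: [0.5915, 0.0288, 0.2202]
tcp_rot: [0.0, -0.104, 0.995, -0.002]
ft_force: [-0.6, -3.6, -1.7]
gripper_width: 0.112
```

```bash
cat > st.py <<'E'
from h import *
from station import manip
s=manip.get_state(); p,r=toolpose(s); M=r.as_matrix()
print("t",round(s["t"],2),"pos",p.round(4),"F",s["ft_force"].round(1),"T",s["wrist_torque"].round(3),"w",round(s["gripper_width"],3),"yaw",np.degrees(np.arctan2(M[1,1],M[0,1])).round(2),"q",s["joint_positions"].round(2))
E
python3 st.py
```

```text
t 4.3 pos [0.5915 0.0288 0.2202] F [-0.6 -3.6 -1.7] T [-0.567  0.159  0.056] w 0.112 yaw 101.94 q [ 0.05  0.43 -0.32  0.82 -0.   -0.16]
```

Emit:
{"fn": "jog_arm", "kwargs": {
  "commands": [
    [[0,0,0],[0,0,-2],-1],
    [[0,0,0],[0,0,-3],-1],
    [[0,0,0],[0,0,-3],-1]
  ]
}}

```text
t: 4.6
ee_pos: [0.5915, 0.0286, 0.2202]
tcp_rot: [-0.0, -0.129, 0.992, -0.002]
ft_force: [0.1, -0.5, -2.7]
gripper_width: 0.116
```

```bash
python3 st.py
```

```text
t 4.6 pos [0.5915 0.0286 0.2202] F [ 0.1 -0.5 -2.7] T [-0.2   -0.088  0.057] w 0.116 yaw 104.88 q [ 0.05  0.43 -0.32  0.82 -0.   -0.21]
```

Emit:
{"fn": "jog_arm", "kwargs": {
  "commands": [
    [[0,0,0],[0,0,-2],-1],
    [[0,0,0],[0,0,-3],-1],
    [[0,0,0],[0,0,-3],-1]
  ]
}}

```text
t: 4.9
ee_pos: [0.5915, 0.0286, 0.2202]
tcp_rot: [-0.0, -0.155, 0.988, -0.002]
ft_force: [0.8, -1.4, -2.5]
gripper_width: 0.117
```

```bash
python3 st.py
```

```text
t 4.9 pos [0.5915 0.0286 0.2202] F [ 0.8 -1.4 -2.5] T [-0.194 -0.072  0.006] w 0.117 yaw 107.84 q [ 0.05  0.43 -0.32  0.82 -0.   -0.26]
```

Emit:
{"fn": "jog_arm", "kwargs": {
  "commands": [
    [[0,0,0],[0,0,-2],-1],
    [[0,0,0],[0,0,-3],-1],
    [[0,0,0],[0,0,-3],-1]
  ]
}}

```text
t: 5.2
ee_pos: [0.5915, 0.0286, 0.2202]
tcp_rot: [-0.0, -0.18, 0.984, -0.002]
ft_force: [-0.7, -0.1, -1.5]
gripper_width: 0.115
```

```bash
python3 st.py
```

```text
t 5.2 pos [0.5915 0.0286 0.2202] F [-0.7 -0.1 -1.5] T [-0.101 -0.002 -1.124] w 0.115 yaw 110.72 q [ 0.05  0.43 -0.32  0.82 -0.   -0.31]
```

Emit:
{"fn": "jog_arm", "kwargs": {
  "commands": [
    [[0,0,0],[0,0,-2],-1],
    [[0,0,0],[0,0,-2],-1],
    [[0,0,0],[0,0,-2],-1]
  ]
}}

```text
t: 5.5
ee_pos: [0.5915, 0.0285, 0.2202]
tcp_rot: [-0.0, -0.196, 0.981, -0.002]
ft_force: [0.2, -0.8, -3.5]
gripper_width: 0.116
```

```bash
python3 st.py
```

```text
t 5.5 pos [0.5915 0.0285 0.2202] F [ 0.2 -0.8 -3.5] T [-0.044  0.063 -1.516] w 0.116 yaw 112.59 q [ 0.05  0.43 -0.32  0.82 -0.   -0.35]
```

Emit:
{"fn": "jog_arm", "kwargs": {
  "commands": [
    [[0,0,0],[0,0,3],-1],
    [[0,0,0],[0,0,3],0.2],
    [[0,0,0],[0,0,3],0.2],
    [[0,0,0],[0,0,3],0.2],
    [[0,0,0],[0,0,3],0.2],
    [[0,0,-2],[0,0,3],0.4],
    [[0,0,-6],[0,0,3],1],
    [[0,0,-11],[0,0,3],1],
    [[0,0,-16],[0,0,3],1],
    [[0,0,-16],[0,0,3],1]
  ]
}}

```text
t: 6.5
ee_pos: [0.5937, 0.0293, 0.3884]
tcp_rot: [0.006, -0.171, 0.985, -0.002]
ft_force: [0.6, -0.6, -0.0]
gripper_width: 1.005
```

```bash
python3 - <<'E'
from h import *
from station import manip
import pickle
c=grab("wrist"); pickle.dump(c,open("w2.pkl","wb"))
im=c["color"]; cv2.imwrite("pics/w2.png",cv2.resize(im,(768,576),interpolation=cv2.INTER_CUBIC)[:,:,::-1])
print(togo(manip.get_state(),[.508,.349,.04],np.radians(60),.15))
E
python3 st.py
```

```text
(array([-2.72, 32.99,  3.82]), array([-0.12,  0.53, 49.63]))
t 6.55 pos [0.5929 0.0292 0.3848] F [-0.6  0.1 -0.5] T [-0.006 -0.018  0.001] w 1.001 yaw 109.63 q [ 0.05  0.3  -0.1   1.15 -0.   -0.29]
```

View pics/w2.png

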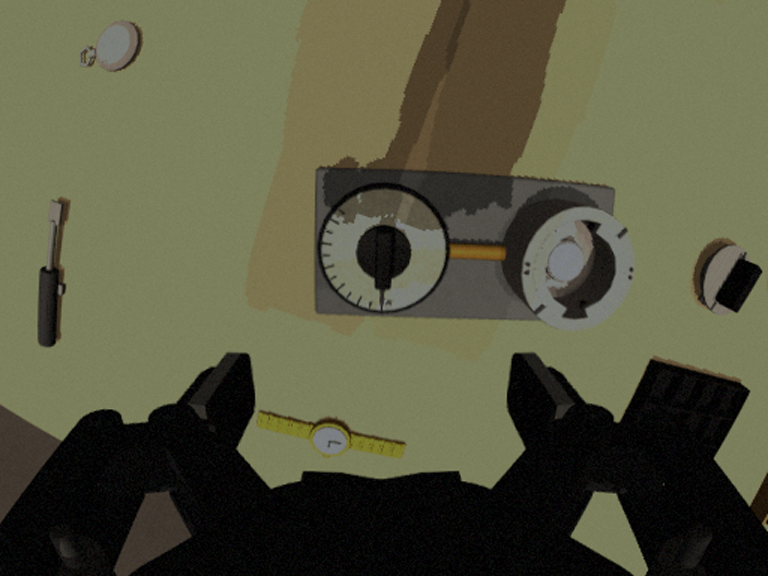

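The needle at (384,298) now points at the pin, next to (388,302), so the knob is at zero, in agreement with the torque stop. The chamber rim is centred near (578,268) and the lid is at (735,278). Moving above the lid.

Emit:
{"fn": "jog_arm", "kwargs": {
  "commands": [
    [[-0.5,5,1],[0,0,8],1],
    [[-1,10,2],[0,0,16],1],
    [[-1.5,15,3],[0,0,24],1],
    [[-2,20,3.8],[0,0.5,32],1],
    [[-2.5,25,3.8],[0,0.5,40],1],
    [[-2.7,30,3.8],[0,0.5,48],1],
    [[-2.7,33,3.8],[0,0.5,49.6],1],
    [[-2.7,33,3.8],[0,0.5,49.6],1],
    [[-2.7,33,3.8],[0,0.5,49.6],1],
    [[-2.7,33,3.8],[0,0.5,49.6],1],
    [[-2.7,33,3.8],[0,0.5,49.6],1]
  ]
}}

```text
t: 7.65
ee_pos: [0.5082, 0.3477, 0.3449]
tcp_rot: [0.0, 0.259, 0.966, -0.001]
ft_force: [-0.6, -0.3, -0.1]
gripper_width: 0.997
```

```bash
python3 - <<'E'
from h import *
from station import manip
import pickle
c=grab("wrist"); pickle.dump(c,open("w3.pkl","wb"))
im=c["color"]; cv2.imwrite("pics/w3.png",cv2.resize(im,(768,576),interpolation=cv2.INTER_CUBIC)[:,:,::-1])
E
python3 st.py
```

```text
t 7.7 pos [0.5083 0.3477 0.345 ] F [-0.2  0.2 -0.1] T [ 0.033  0.013 -0.012] w 1.003 yaw 59.93 q [ 0.6   0.37 -0.1   1.1  -0.    1.13]
```

View pics/w3.png

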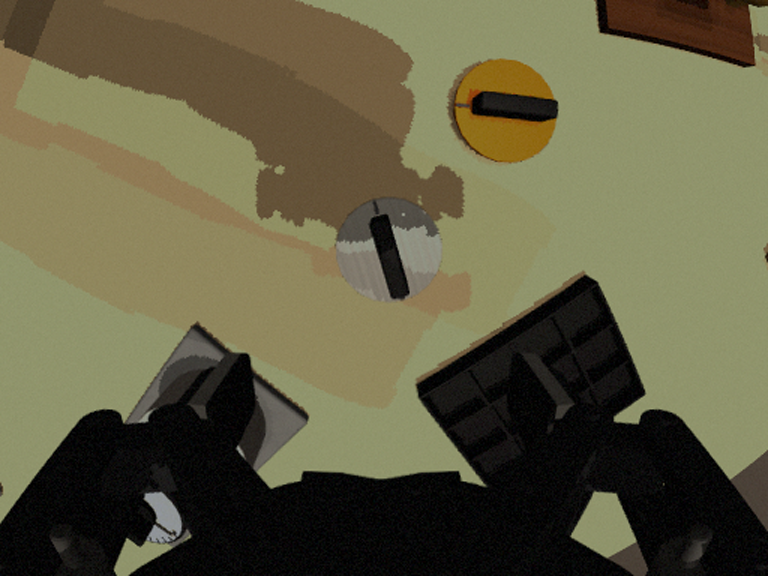

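The steel flange is centred at (389,249), with its bar from (380,216) to (400,297).

```bash
python3 - <<'E'
from h import *
from station import manip
import pickle
c=pickle.load(open("w3.pkl","rb"))
P=lambda u,v,z,c=c: plane(c,u/1.5,v/1.5,z)
print("flange",P(389,249,.021), [P(*q,.021).round(4) for q in((336,249),(442,249),(389,197),(389,302))])
g=cv2.cvtColor(c["color"],cv2.COLOR_RGB2GRAY)[135:205,215:300]
m=((g<40)*255).astype(np.uint8); cs,_=cv2.findContours(m,0,2); k=max(cs,key=cv2.contourArea)
k=k.reshape(-1,2)+[215,135]; W=np.array([plane(c,u,v,.051)[:2] for u,v in k]); rc=cv2.minAreaRect((W*1000).astype(np.float32)); print(rc, cv2.minAreaRect(k.astype(np.float32)))
w2=pickle.load(open("w2.pkl","rb"))
pts=[(522,268),(634,268),(578,205),(578,330)]
print("chamber",[P(*q,.072,w2).round(4) for q in pts],P(577,312,.07,w2),P(590,226,.07,w2),P(540,310,.072,w2),P(624,232,.072,w2))
n=P(384,298,.034,w2)-P(384,249,.034,w2); print("needle",P(384,249,.034,w2),np.degrees(np.arctan2(n[1],n[0])))
# bright rim ellipse fit
E
```

```text
flange [0.50050835 0.35818407 0.021     ] [array([0.4826, 0.3275, 0.021 ]), array([0.5182, 0.3891, 0.021 ]), array([0.4704, 0.3755, 0.021 ]), array([0.5327, 0.3398, 0.021 ])]
((499.6973571777344, 357.8990783691406), (12.355018615722656, 52.570701599121094), 75.93862915039062) ((258.9339599609375, 171.01885986328125), (56.86727523803711, 13.873416900634766), 74.05460357666016)
chamber [array([0.5642, 0.1185, 0.072 ]), array([0.5328, 0.203 , 0.072 ]), array([0.5093, 0.1395, 0.072 ]), array([0.5913, 0.1801, 0.072 ])] [0.57939828 0.17375304 0.07      ] [0.51892773 0.15530769 0.07      ] [0.58721647 0.14406676 0.072     ] [0.51223875 0.18237051 0.072     ]
needle [0.59129055 0.02867179 0.034     ] 19.711113391840932
```

```bash
python3 - <<'E'
from h import *
from station import manip
print(togo(manip.get_state(),[.500,.358,.043],np.radians(75.9),0))
E
```

```text
(array([ 1.25,  0.51, 14.7 ]), array([ -0.13,   0.05, -15.97]))
```

Emit:
{"fn": "jog_arm", "kwargs": {
  "commands": [
    [[0.6,0.3,3],[0,0,-8],0.2],
    [[1.2,0.5,7],[0,0,-16],0.2],
    [[1.2,0.5,10.5],[0,0,-16],0.2],
    [[1.2,0.5,12.5],[0,0,-16],0.2],
    [[1.2,0.5,14],[0,0,-16],0.2],
    [[1.2,0.5,14.7],[0,0,-16],0.2],
    [[1.2,0.5,14.7],[0,0,-16],0.2],
    [[1.2,0.5,14.7],[0,0,-16],-1],
    [[1.2,0.5,14.7],[0,0,-16],-1],
    [[1.2,0.5,14.7],[0,0,-16],-1],
    [[1.2,0.5,14.7],[0,0,-16],-1],
    [[1.2,0.5,14.7],[0,0,-16],-1],
    [[1.2,0.5,14.7],[0,0,-16],-1],
    [[1.2,0.5,14.7],[0,0,-16],-1],
    [[1.2,0.5,14.7],[0,0,-16],-1]
  ]
}}

```text
t: 9.2
ee_pos: [0.5009, 0.3581, 0.1993]
tcp_rot: [0.001, 0.122, 0.992, -0.0]
ft_force: [-0.6, -0.5, 5.9]
gripper_width: 0.126
```

```bash
python3 st.py
```

```text
t 9.2 pos [0.5009 0.3581 0.1993] F [-0.6 -0.5  5.9] T [-0.009  0.052 -0.043] w 0.126 yaw 75.94 q [ 0.62  0.49 -0.28  0.8  -0.    0.87]
```

```bash
python3 - <<'E'
from h import *
from station import manip
print(togo(manip.get_state(),[.550,.162,.043+.097],np.radians(107.5),0))
E
```

```text
(array([ -9.54, -17.83,  -9.54]), array([ -0.07,   0.11, -31.56]))
```

Emit:
{"fn": "jog_arm", "kwargs": {
  "commands": [
    [[0,0,-3],[0,0,0],-1],
    [[0,0,-7],[0,0,0],-1],
    [[0,0,-11],[0,0,0],-1],
    [[-2,-4,-12],[0,0,-7],-1],
    [[-4,-8,-12],[0,0,-14],-1],
    [[-6,-12,-12],[0,0,-21],-1],
    [[-8,-15,-11],[0,0,-28],-1],
    [[-9.5,-17.8,-9.6],[0,0,-31.6],-1],
    [[-9.5,-17.8,-9.6],[0,0,-31.6],-1],
    [[-9.5,-17.8,-9.6],[0,0,-31.6],-1],
    [[-9.5,-17.8,-9.6],[0,0,-31.6],-1]
  ]
}}

```text
t: 10.3
ee_pos: [0.5496, 0.1632, 0.2959]
tcp_rot: [0.001, -0.153, 0.988, -0.0]
ft_force: [0.4, 0.6, -1.5]
gripper_width: 0.125
```

```bash
python3 st.py; python3 - <<'E'
from h import *
import pickle
c=grab("wrist"); d=grab("side"); e=grab("scene"); pickle.dump((c,d,e),open("w4.pkl","wb"))
o=proj(d,[.55,.162,.08]).astype(int); q=proj(e,[.55,.162,.08]).astype(int); print(o,q)
a=cv2.resize(c["color"],(512,384)); 
b=cv2.resize(d["color"][o[1]-40:o[1]+40,o[0]-40:o[0]+40],(288,288),interpolation=cv2.INTER_CUBIC)
f=cv2.resize(e["color"][q[1]-40:q[1]+40,q[0]-40:q[0]+40],(288,288),interpolation=cv2.INTER_CUBIC)
z=np.vstack([b,f]); z2=np.zeros((576,512,3),np.uint8); z2[:384]=a
cv2.imwrite("pics/w4.png",np.hstack([z2,z])[:,:,::-1])
E
```

```text
t 10.3 pos [0.5496 0.1632 0.2959] F [ 0.4  0.6 -1.5] T [-0.004 -0.035 -0.056] w 0.125 yaw 107.55 q [ 0.29  0.33 -0.28  0.96 -0.   -0.02]
[212 173] [282 179]
```

View pics/w4.png

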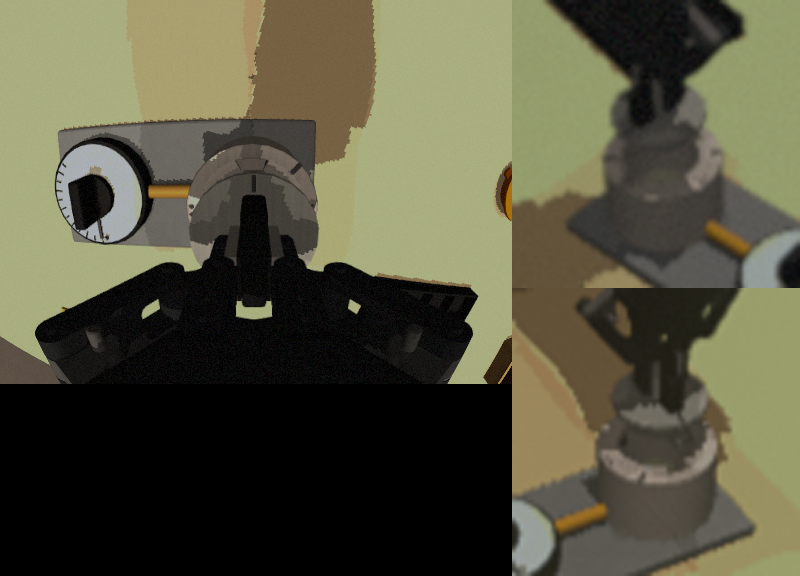

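The lid is held above the mouth. In the wrist view the flange is centred near (254,225) and the rim behind it near (253,200). I'll take one closer crop to measure the offset.

```bash
python3 - <<'E'
from h import *
import pickle
c,d,e=pickle.load(open("w4.pkl","rb"))
im=c["color"][125:275,165:340]
im=np.clip(im.astype(float)*1.5,0,255).astype(np.uint8)
cv2.imwrite("pics/w5.png",cv2.resize(im,(700,600),interpolation=cv2.INTER_CUBIC)[:,:,::-1])
E
```

```text
(no output)
```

View pics/w5.png

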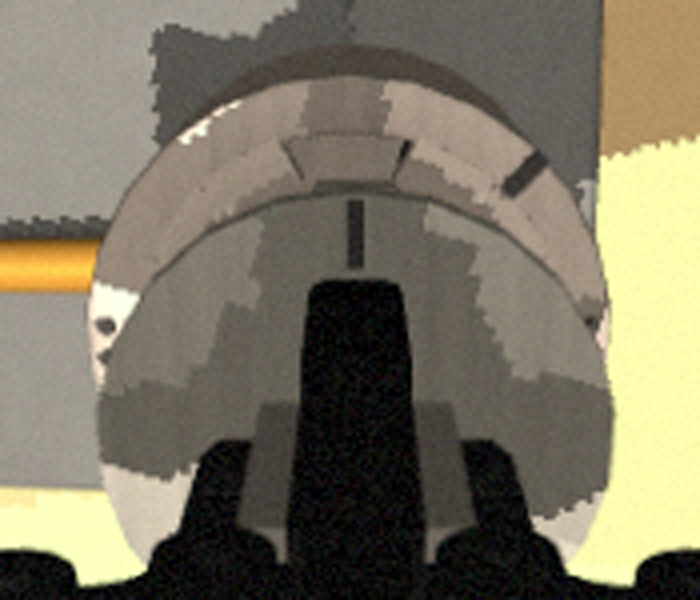

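```bash
python3 - <<'E'
from h import *
import pickle
from scipy.optimize import least_squares
c=pickle.load(open("w4.pkl","rb"))[0]
P=lambda X,Y,z: plane(c,165+X/4-.4,125+Y/4-.4,z)[:2]
def fit(pts,z,r):
    W=np.array([P(*q,z) for q in pts]); s=least_squares(lambda k:np.hypot(*(W-k).T)-r,W.mean(0)); print(s.x.round(4),(s.fun*1000).round(1)); return s.x
rim=fit([(352,75),(200,128),(128,190),(93,283),(240,95),(480,100),(570,180),(603,265)],.072,.046)
fl=fit([(345,192),(235,220),(150,275),(470,220),(540,260),(98,400),(612,400)],.118,.036)
def ang(v): return np.degrees(np.arctan2(v[1],v[0]))%180
print("slot",ang(P(347,138,.072)-rim),"vent",ang(P(545,155,.072)-rim),"scribe",ang(P(355,200,.118)-P(355,268,.118)),ang(P(355,200,.118)-fl),"slotcorners",P(283,140,.072),P(410,140,.072))
E
```

```text
[0.5502 0.1624] [-0.1 -1.1  0.2 -0.1  0.4  0.8  0.3 -1. ]
[0.5501 0.1628] [ 0.1 -0.2  0.5 -0.3  0.3 -0.5 -0.3]
slot 18.88558552032427 vent 153.16303474902054 scribe 17.492670109827344 17.259638047169148 slotcorners [0.52013532 0.14099889] [0.51386033 0.16092017]
```

Emit:
{"fn": "jog_arm", "kwargs": {
  "commands": [
    [[0,0,1],[0,0,-0.5],-1],
    [[0,0,2],[0,0,-0.5],-1],
    [[0,0,2.8],[0,0,-0.5],-1],
    [[0,0,3.3],[0,0,-0.5],-1],
    [[0,0,3.5],[0,0,-0.5],-1],
    [[0,0,3.5],[0,0,-0.5],-1]
  ]
}}

```text
t: 11.05
ee_pos: [0.5495, 0.1634, 0.2605]
tcp_rot: [0.001, -0.157, 0.988, -0.001]
ft_force: [0.1, 0.4, -1.9]
gripper_width: 0.128
```

```bash
python3 st.py
```

```text
t 11.05 pos [0.5495 0.1634 0.2605] F [ 0.1  0.4 -1.9] T [ 0.074 -0.038 -0.003] w 0.128 yaw 108.11 q [ 0.29  0.36 -0.33  0.88 -0.   -0.03]
```

Emit:
{"fn": "jog_arm", "kwargs": {
  "commands": [
    [[0,0,0.3],[0,0,0],-1],
    [[0,0,0.5],[0,0,0],-1],
    [[0,0,0.65],[0,0,0],-1],
    [[0,0,0.65],[0,0,0],-1]
  ]
}}

```text
t: 11.45
ee_pos: [0.5496, 0.1634, 0.2553]
tcp_rot: [0.001, -0.157, 0.988, -0.001]
ft_force: [-3.5, -2.6, 7.6]
gripper_width: 0.127
```

```bash
python3 st.py
```

```text
t 11.45 pos [0.5496 0.1634 0.2553] F [-3.5 -2.6  7.6] T [-0.101  0.763 -0.005] w 0.127 yaw 108.1 q [ 0.29  0.36 -0.33  0.87 -0.   -0.03]
```

Emit:
{"fn": "jog_arm", "kwargs": {
  "commands": [
    [[0,0,0.05],[0,0,5],-1],
    [[0,0,0.05],[0,0,11],-1],
    [[0,0,0.05],[0,0,17],-1],
    [[0,0,0.05],[0,0,23],-1],
    [[0,0,0.05],[0,0,29],-1],
    [[0,0,0.05],[0,0,35],-1],
    [[0,0,0.05],[0,0,40],-1],
    [[0,0,0.05],[0,0,43],-1],
    [[0,0,0.05],[0,0,43],-1]
  ]
}}

```text
t: 12.35
ee_pos: [0.5495, 0.1626, 0.2554]
tcp_rot: [0.002, 0.216, 0.976, -0.001]
ft_force: [-1.2, -4.5, 3.0]
gripper_width: 0.126
```

```bash
python3 st.py; python3 - <<'E'
from h import *
import pickle
c=grab("wrist"); d=grab("side"); e=grab("scene"); pickle.dump((c,d,e),open("w6.pkl","wb"))
im=np.clip(c["color"][115:275,120:360].astype(float)*1.5,0,255).astype(np.uint8)
cv2.imwrite("pics/w6.png",cv2.resize(im,(800,533),interpolation=cv2.INTER_CUBIC)[:,:,::-1])
E
```

```text
t 12.35 pos [0.5495 0.1626 0.2554] F [-1.2 -4.5  3. ] T [-0.961  0.456  0.14 ] w 0.126 yaw 65.04 q [ 0.29  0.36 -0.33  0.87 -0.    0.72]
```

View pics/w6.png

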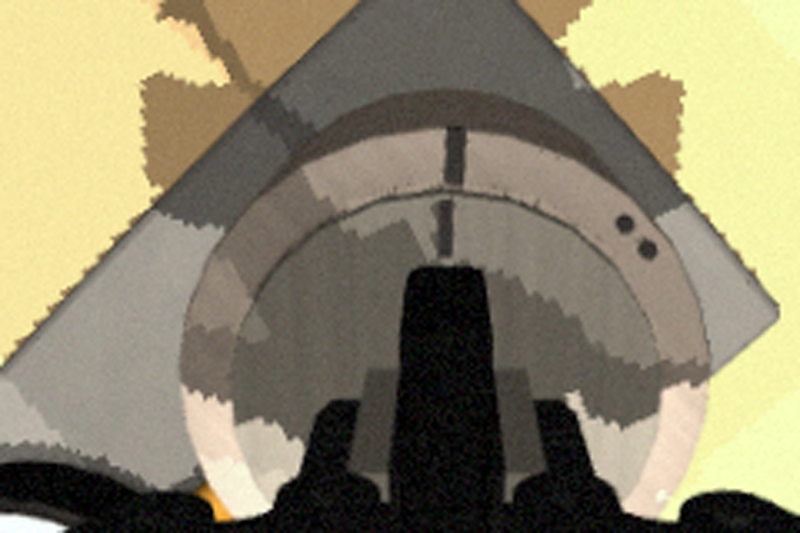

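The flange sits flush on the rim. The lid's scribe at (445,228) is a little short of the vent line at (456,155). Measuring what is left.

```bash
python3 - <<'E'
from h import *
import pickle
c=pickle.load(open("w6.pkl","rb"))[0]; k=240/800
P=lambda X,Y,z: plane(c,120+X*k-.4,115+Y*k-.4,z)[:2]
o=np.array([.5499,.1625])
for n,q in dict(v1=(456,130,.072),v2=(454,182,.072),s1=(445,203,.077),s2=(445,255,.077)).items():
    v=P(*q)-o; print(n,np.degrees(np.arctan2(v[1],v[0])).round(1),np.linalg.norm(v).round(4))
E
```

```text
v1 153.4 0.0448
v2 153.5 0.0365
s1 155.7 0.0343
s2 156.0 0.0261
```

Emit:
{"fn": "jog_arm", "kwargs": {
  "commands": [
    [[0,0,0.08],[0,0,1.5],-1],
    [[0,0,0.08],[0,0,2.3],-1],
    [[0,0,0.08],[0,0,2.3],-1],
    [[0,0,0.08],[0,0,2.3],-1],
    [[0,0,0.08],[0,0,2.3],-1]
  ]
}}

```text
t: 13.0
ee_pos: [0.5494, 0.1624, 0.2553]
tcp_rot: [0.002, 0.235, 0.972, -0.001]
ft_force: [-3.4, -3.8, 6.1]
gripper_width: 0.128
```

```bash
python3 st.py; python3 - <<'E'
from h import *
import pickle
c=grab("wrist"); pickle.dump(c,open("w7.pkl","wb"))
im=np.clip(c["color"][115:275,30:360].astype(float)*1.5,0,255).astype(np.uint8)
cv2.imwrite("pics/w7.png",cv2.resize(im,(800,388),interpolation=cv2.INTER_CUBIC)[:,:,::-1])
E
python3 st.py
```

```text
t 13.0 pos [0.5494 0.1624 0.2553] F [-3.4 -3.8  6.1] T [-0.386  0.65   0.168] w 0.128 yaw 62.81 q [ 0.29  0.36 -0.33  0.87 -0.    0.76]
t 13.05 pos [0.5494 0.1624 0.2553] F [-3.2 -1.7  5. ] T [-0.392  0.675  0.145] w 0.124 yaw 62.81 q [ 0.29  0.36 -0.33  0.87 -0.    0.76]
```

View pics/w7.png

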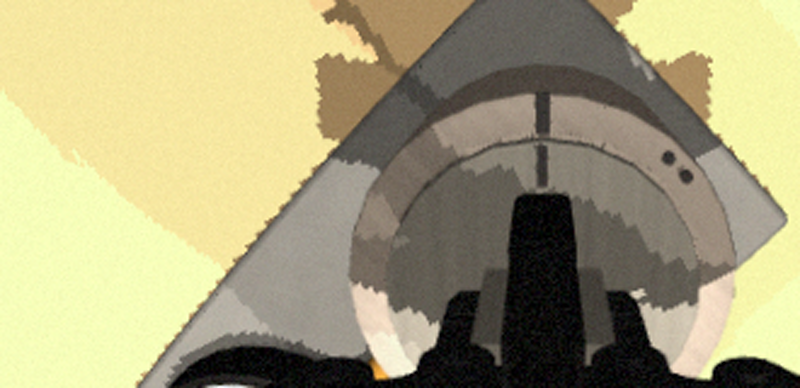

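The scribe at (542,165) lines up with the vent line at (542,115), and the flange is flush on the rim. The grip holds with about 0.15 N m of spring torque, so I'm handing in.

```bash
python3 -c "
from station import ticket; print(ticket.finish_job())"; python3 st.py
```

```text
the job is handed in; nothing more can be done
None
the job is handed in; nothing more can be done
```

The tester is set up as asked, and I handed the job in at about 13 s of the 58 s allowed, with the lid still gripped at the vent mark. The hand-in reported no verdict.

- **Knob:** I turned it counter-clockwise by about 62° until the torque rose sharply to about 1.1–1.5 N m at the zero stop. A wrist picture after release showed the needle at the steel pin. The measured needle angle was about 2° off the tester's x axis, which is within how well I can read it.
- **Lid:** I took the steel lid by its bar and lowered it through the slots. It met the rim at the expected height (TCP at 0.2553 m) and I kept pressing with about 5 N.
- **Vent mark:** I turned it clockwise about 45°. In the last picture its scribe lines up with the vent line, the flange is flush on the rim, and it is well short of the lock dots. The spring torque was about 0.15 N m, close to the 0.14 N m given for the halfway mark.

No check failed. The slot direction varied by 1–2° between pictures, so I set the final angle from the vent line itself. I did not go near the watches, the case opener or the orange look-alike lid.

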